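# Set up the gel bench: fill the bottle tray, stack the emptied one, load the tank

### The job

Set up the gel bench: move the lone bottle into the free bay of the tray that already holds two bottles, and stack the tray this empties squarely on top of the other empty tray. Set the gel tray with its comb squarely in the middle of the raised deck inside the clear gel tank, its comb crosswise to the tank's length, and stand the small lidded jar on the bench between the tank and the now full tray, alongside both and touching neither. Leave the full tray and the lower tray of the stack where they are, and keep the bottles, the gel and the jar upright all the time.

Things in the scene. Friction and masses are not known exactly. Their poses are not given: they have to be found in the camera images.
- tank: Fixed clear open-topped gel tank, 170 (x) x 110 (y) mm, walls 5 mm thick, 60 mm tall (two black terminals reach 66 mm), x roughly straight away from the robot. Between its end chambers is a flat white deck 35 mm above the bench, 86 mm along x, the full 100 mm inner width in y, centred. Origin: centre of its underside, z up.
- full_tray: Loose grey open tray, 150 (x) x 52 (y) x 32 mm tall, three 46 x 46 mm bays in a row, centres at x = -49, 0, +49 mm; walls and floor 3 mm, 0.14 kg. Grip across its 52 mm width. Origin: centre of its underside, z up. This one, left or right of the tank, long axis roughly away from the robot, holds bottle_a and bottle_b in its end bays; its middle bay is free. It stays where it is.
- spare_tray: Loose grey open tray, 150 (x) x 52 (y) x 32 mm tall, three 46 x 46 mm bays in a row, centres at x = -49, 0, +49 mm; walls and floor 3 mm, 0.14 kg. Grip across its 52 mm width. Origin: centre of its underside, z up. This one, on the other side of the tank, holds only bottle_c, in one end bay; once empty it goes on the stack_tray.
- stack_tray: Loose grey open tray, 150 (x) x 52 (y) x 32 mm tall, three 46 x 46 mm bays in a row, centres at x = -49, 0, +49 mm; walls and floor 3 mm, 0.14 kg. Grip across its 52 mm width. Origin: centre of its underside, z up. This one is empty and stands alone at the far left or far right; another tray stacks with its flat underside on this one's rim (32 mm up), long axes parallel. It stays where it is.
- bottle_a: Loose straight glass bottle with a screw cap, 72 mm tall, body 29 mm across, cap 31 mm across in the top 22 mm, 50 g. Origin: centre of its base (3 mm above the bench when in a tray on the bench), z up. Stands in the -x end bay of full_tray and stays there.
- bottle_b: Loose straight glass bottle with a screw cap, 72 mm tall, body 29 mm across, cap 31 mm across in the top 22 mm, 50 g. Origin: centre of its base (3 mm above the bench when in a tray on the bench), z up. Stands in the +x end bay of full_tray and stays there.
- bottle_c: Loose straight glass bottle with a screw cap, 72 mm tall, body 29 mm across, cap 31 mm across in the top 22 mm, 50 g. Origin: centre of its base (3 mm above the bench when in a tray on the bench), z up. The lone bottle, standing in spare_tray; it goes in the middle bay of full_tray.
- gel_tray: Loose low orange tray, 66 (x) x 64 (y) mm, side walls 16 mm tall, with a pale gel slab up to 10 mm and a black comb across its middle: the comb's bar, the part to grip, is 10 mm thick in x, 64 mm long in y, 30 to 52 mm above the underside. 90 g. Origin: centre of its underside, z up. On the deck its sides are parallel to the tank's, either way round.
- jar: Loose amber glass jar with a black lid, in front of the tank to one side, 40 mm across, 52 mm tall, lid 42 mm across in the top 18 mm, 90 g (a clear beaker 54 mm across, 65 mm tall stands on the other side). Origin: centre of its base, z up. Its place is on the bench in the gap between the tank's long side and full_tray.
Things that resemble listed ones, but are neither listed nor needed, are in the scene too. Leave any yellow look-alike of the bottle_b alone.

How it is judged:
At the end, for the whole second after the job is handed in: Bottles upright, one per bay of full_tray; it and stack_tray moved < 30 mm; spare_tray flat on stack_tray (15 x 12 mm, 0.17 rad); gel_tray flat on the deck (12 x 15 mm, 0.2 rad); jar upright between tank and full_tray, 4 mm clear, within 65 mm of both middles lengthwise; at rest (x of bottle_c in the frame of full_tray between -0.014 and 0.014 m and y of bottle_c in the frame of full_tray between -0.014 and 0.014 m and z of bottle_c in the frame of full_tray between -0.001 and 0.008 m and x of bottle_a in the frame of full_tray below -0.035 m and x of bottle_b in the frame of full_tray above 0.035 m and y of bottle_a in the frame of full_tray between -0.02 and 0.02 m and z of bottle_a in the frame of full_tray between -0.001 and 0.008 m and y of bottle_b in the frame of full_tray between -0.02 and 0.02 m and z of bottle_b in the frame of full_tray between -0.001 and 0.008 m and angle between each of bottle_a, bottle_b, bottle_c's own z axis and vertical below 0.12 rad and distance of each of full_tray, stack_tray from where it was at the start of the episode below 0.03 m and angle between each of full_tray, stack_tray, spare_tray, gel_tray's own z axis and vertical below 0.06 rad and x of spare_tray in the frame of stack_tray between -0.015 and 0.015 m and y of spare_tray in the frame of stack_tray between -0.012 and 0.012 m and z of spare_tray in the frame of stack_tray between 0.029 and 0.035 m and angle between the x axis of spare_tray and the x axis of stack_tray, either way round below 0.17 rad and x of gel_tray in the frame of tank between -0.012 and 0.012 m and y of gel_tray in the frame of tank between -0.015 and 0.015 m and z of gel_tray in the frame of tank between 0.032 and 0.038 m and angle between the x axis of gel_tray and the x axis of tank, either way round below 0.2 rad and x of jar in the frame of tank between -0.065 and 0.065 m and x of jar in the frame of full_tray between -0.065 and 0.065 m and height (world z) of jar between -0.004 and 0.005 m and angle between jar's own z axis and vertical below 0.1 rad and ((y of full_tray in the frame of tank above 0.1 m and y of jar in the frame of tank above 0.08 m and y of jar in the frame of full_tray below -0.051 m) or (y of full_tray in the frame of tank below -0.1 m and y of jar in the frame of tank below -0.08 m and y of jar in the frame of full_tray above 0.051 m)) and linear speed of each of bottle_c, spare_tray, gel_tray, jar, full_tray below 0.02 m/s); the robot touches nothing.
It fails at once if a bottle, the gel tray or the jar is tipped by more than 0.6 rad (angle between any of bottle_a, bottle_b, bottle_c, gel_tray, jar's own z axis and vertical above 0.6 rad).
It also fails if it takes over 122 s, if anything falls off the work surface, if the arm or the gripper's body presses on something with over 40 N, if the wrist force passes 120 N, or if a joint passes its speed limit or range.

### The arm

A 6-joint arm with a two-finger parallel gripper is mounted at the origin on the work surface. World frame = base frame: x ahead of the robot, y to its left, z up, the work surface at z = 0. Lengths are in m, angles in rad, forces in N, time in s.
With the tool pointing down it reaches from about 0.4 to 0.825 m from the base axis. Payload 7 kg.
Tool frame: the origin (TCP) lies on the mounting face of the last link; the fingertips stand 178 mm ahead of it and the grasp point (between the pads) lies arm.grip_depth ahead of it (arm.grip_depth is the distance from the TCP to the grasp point, in m); z points along the fingers, y is the direction in which the jaws open and shut (so a half turn about z gives the same grasp; the last joint's range is limited). The gripper opens to 88 mm and grips with 3 to 60 N. Pads are 19 mm wide; open, the fingers measure 130 mm over their backs; the gripper's body (78 mm by 193 mm) begins 47 mm behind the grasp point.
Start: joints at [1.526, 0.359, 0.012, 0, -1.224, -0.288], TCP at [0.221, 0.638, 0.405] pointing down, gripper open.
Joint ranges: [-3.07, 3.07], [-1.43, 2.12], [-1.02, 1.25], [-3.03, 1.67], [-3.05, -0], [-3.03, 3.03]. Speed limits (rad/s): [2.39, 2.39, 3.01, 3.14, 3.14, 3.14].

### API

Orientations are given as [roll, pitch, yaw] about the fixed x, y, z axes, in that order (R = Rz(yaw) Ry(pitch) Rx(roll)).
In Python, from station import arm gives the robot as it stands.
- The arm moves only by the tool carry_out, never from a script. Its argument "targets" is a list that holds one entry, the list of rows, each a list of 7 numbers: the turn, a rotation vector about the tool's x, y, z in units of 8 degrees (1.0 is 8 degrees), then the shift along the tool's x, y, z in units of 2.5 cm (1.0 is 2.5 cm), then the opening, from -1 (shut) to 1 (fully open). A call has 1 to 20 rows; each row shifts and turns the commanded pose from where the row before left it, along the tool's axes as they then stand; what a row does not reach is not made up. A row lasts 1/8 s, in which the tool goes at most 62.5 mm and 10.7 degrees, less where a joint would pass 70% of its speed; a pose out of reach is approached as far as the arm can. A call with a number of a shift or a turn outside -1 to 1 is refused whole. A call with a gripper value outside its range is refused whole. The fingers move at their own pace and stop on an object; "squeeze" is the grip in N (left out, the last holds). Time passes only in rows, so rows that do not move let the fingers close. It gives the time, the measured TCP pose, the force and the opening at its end, in the units of the state.
- arm.get_state(): the state, without advancing time (a new reading comes with each control period).
- arm.grab_frame(name): name is "scene" or "top" or "wrist"; returns (picture, depth): 420x560x3 uint8, red, green, blue; 420x560 float32, m along the optical axis (not along the pixel's ray), 0 where there is no reading.
- arm.camera_model(name): a dict with "camera_matrix" (3x3 intrinsics, pixels), "distortion" ([k1, k2, p1, p2, k3] as OpenCV has them; the pictures are not rectified), "world_from_camera" (4x4, takes a point from camera to world coordinates). Camera axes: x right, y down, z forward; pixel columns grow to the right and rows downward; lengths in m; the calibration is good to about 2 mm. A picture is of the moment at which its call begins: read the wrist's pose just before it. camera_model takes no time and is no camera call; for the wrist camera it gives the pose at the moment of the call.
- arm.job_done(): hands the job in, once; it reports no verdict.
Trained networks look in the newest picture that a camera, given by its name, has taken for a name from the list of things; names that differ only in an ending like _2 or _b are one class to them, and where a whole thing is asked for, a point or a joint stands for the part that bears it (a point fixed in the world has none). Each returns a list of dicts, best first, with "conf" (0 to 1); they miss things now and then, are a little off and sometimes report something else, mostly with a low value. They report only what shows in the picture. A call takes as long as a camera call. They do not tell look-alikes from the thing itself.
- arm.spot_in(camera, query): "point" ([row, column] in pixels, amid what is visible of it).
- arm.landmark_of(camera, query): "point" ([row, column] in pixels: a listed point, or the origin of a listed thing).
The state is a dict: "t": time; "q": joint angles; "qd": joint speeds; "joint_efforts": joint torques, N m; "eef_pos": TCP position; "ee_rot": TCP orientation; "force": force on the tool from outside, world axes, zero at the start; "moment": the same for the moment, N m; "width": finger opening in m.
Only numpy, scipy, OpenCV 4.12 (cv2) and the standard library are available. Lean on these libraries where they do the work, as an engineer would, in place of code of your own. Each camera call takes 0.05 s, during which the arm holds its last target.

## Working session

There is one attempt and no reset: what is moved stays moved. The work goes in short steps, Python scripts to look and compute and a tool call to move; the robot and the scene stay as the last step left them, time stands still between calls to the robot, and variables do not carry over. Pictures are saved under pics/ and viewed, and the job is handed in when it is done.

Besides the shell and the picture viewer there is one more tool, called by a JSON object that holds its "name" and its "arguments". carry_out: Moves the arm, as the interface text tells. Its arguments: {"type":"object","properties":{"targets":{"type":"array"},"squeeze":{"type":"number"}},"required":["targets"]}

```bash
ls; mkdir -p pics; python3 - <<'E'
from station import arm
import cv2, numpy as np
print(arm.grip_depth, arm.get_state())
for n in ["scene","top"]:
    p,d=arm.grab_frame(n); cv2.imwrite(f"pics/{n}0.png",p[:,:,::-1]); np.save(f"pics/{n}0d.npy",d)
    m=arm.camera_model(n); print(n,m)
E
```

```text
pics
0.1593 {'t': 0.0, 'q': array([ 1.52606799e+00,  3.59422897e-01,  1.10426953e-02, -3.53298915e-04,
       -1.22412085e+00, -2.88106225e-01]), 'qd': array([-8.77981054e-04,  1.73413587e-05,  1.58297537e-03,  5.49225137e-04,
       -7.49577376e-04, -2.25523226e-03]), 'joint_efforts': array([-1.99060883e-04, -5.82723570e+01,  2.93056583e+01,  6.99726149e+00,
        7.02795209e-03, -1.59281194e-04]), 'eef_pos': array([0.2204709 , 0.63776921, 0.40369155]), 'ee_rot': array([ 3.13986382e+00, -1.65992063e-04, -3.32954743e-01]), 'force': array([-0.78907595,  0.00918498, -0.56276492]), 'moment': array([0.01908703, 0.0099254 , 0.00627225]), 'width': 0.08766191037840912}
scene {'camera_matrix': array([[510.47905006,   0.        , 282.17958346],
       [  0.        , 510.47905006, 218.38643262],
       [  0.        ,   0.        ,   1.        ]]), 'distortion': array([-0.00072316,  0.        ,  0.        ,  0.        ,  0.        ]), 'world_from_camera': array([[ 0.83433116,  0.29555322, -0.46533839,  1.17480243],
       [ 0.55126027, -0.44439253,  0.70613554, -0.96822848],
       [ 0.00190773, -0.84567345, -0.53369727,  0.75887916],
       [ 0.        ,  0.        ,  0.        ,  1.        ]])}
top {'camera_matrix': array([[434.90204056,   0.        , 276.31952178],
       [  0.        , 434.90204056, 209.86581448],
       [  0.        ,   0.        ,   1.        ]]), 'distortion': array([-0.05966332,  0.        ,  0.        ,  0.        ,  0.        ]), 'world_from_camera': array([[ 0.00137929, -0.98555443,  0.16935337,  0.39887673],
       [-0.99999736, -0.00167075, -0.00157852, -0.0110732 ],
       [ 0.00183867, -0.16935074, -0.98555413,  0.97321533],
       [ 0.        ,  0.        ,  0.        ,  1.        ]])}
```

View pics/scene0.png

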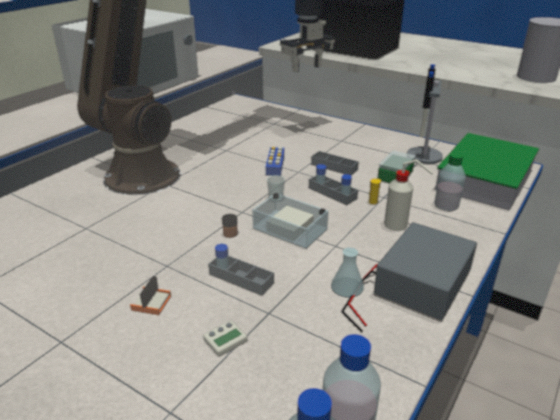

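View pics/top0.png

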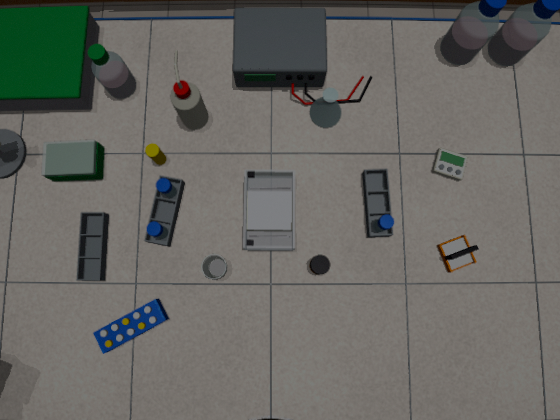

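```bash
cat > h.py <<'E'
import cv2, numpy as np
def ray(m,uv):
    uv=np.asarray(uv,float).reshape(-1,1,2)
    n=cv2.undistortPoints(uv,m["camera_matrix"],np.array(m["distortion"])).reshape(-1,2)
    return np.c_[n,np.ones(len(n))]
def toplane(m,uv,z):
    T=m["world_from_camera"]; d=ray(m,uv)@T[:3,:3].T; o=T[:3,3]
    s=(z-o[2])/d[:,2]; return o+d*s[:,None]
def cloud(m,depth):
    h,w=depth.shape; vv,uu=np.mgrid[0:h,0:w]
    r=ray(m,np.c_[uu.ravel(),vv.ravel()])*depth.reshape(-1,1)
    T=m["world_from_camera"]; return (r@T[:3,:3].T+T[:3,3]).reshape(h,w,3)
def proj(m,P):
    T=np.linalg.inv(m["world_from_camera"])
    r,_=cv2.Rodrigues(T[:3,:3]); return cv2.projectPoints(np.asarray(P,float).reshape(-1,3),r,T[:3,3],m["camera_matrix"],np.array(m["distortion"]))[0].reshape(-1,2)
E
python3 - <<'E'
from station import arm
from h import *
m=arm.camera_model("top"); p,d=arm.grab_frame("top")
C=cloud(m,d)
for q in ["tank","full_tray","bottle_a","gel_tray","jar"]:
    for r in arm.landmark_of("top",q)[:7]:
        v,u=r["point"]; w=C[int(v),int(u)]; print(q,round(r["conf"],2),np.round(r["point"],1),np.round(w,3), np.round(toplane(m,[[u,v]],0)[0,:2],3))
# heights map stats, trays
z=C[:,:,2]; print("bench z", np.median(z[300:380,200:400]))
for name,(u0,u1,v0,v1),zr in [("full",(140,192,170,250),(.022,.040)),("spare",(355,400,162,242),(.022,.040)),("stack",(70,115,205,287),(.022,.04)),("tank",(236,302,163,256),(.05,.075)),("deck",(236,302,163,256),(.028,.042)),("gel",(430,485,228,278),(.04,.06)),("gelw",(430,485,228,278),(.01,.024)),("jar",(300,338,245,283),(.045,.06))]:
    s=C[v0:v1,u0:u1].reshape(-1,3); s=s[(s[:,2]>zr[0])&(s[:,2]<zr[1])]
    if len(s)<5: print(name,len(s)); continue
    (c,sz,a)=cv2.minAreaRect(s[:,:2].astype(np.float32)*1000); print(name,len(s),np.round(c,1),np.round(sz,1),round(a,1),"zmed",np.round(np.median(s[:,2]),4), s[:,:2].mean(0).round(4))
im=p[:,:,::-1]
t=np.hstack([cv2.resize(im[150:290,70:210],(400,400),interpolation=3),cv2.resize(im[150:290,230:370],(400,400),interpolation=3)])
cv2.imwrite("pics/c1.png",t)
cv2.imwrite("pics/c2.png",cv2.resize(im[150:290,345:485],(560,560),interpolation=3))
E
```

```text
tank 0.95 [211.2 271.6] [ 0.557 -0.001  0.036] [ 0.563 -0.002]
tank 0.2 [251.7 456.2] [ 0.472 -0.415  0.01 ] [ 0.471 -0.419]
full_tray 0.93 [212.8 165.2] [0.56  0.24  0.003] [0.559 0.24 ]
full_tray 0.65 [224.4 381.4] [ 0.523 -0.231  0.077] [ 0.533 -0.251]
bottle_a 0.81 [193.1 165.8] [0.595 0.231 0.047] [0.605 0.241]
bottle_a 0.54 [229.1 164.5] [0.516 0.23  0.042] [0.522 0.24 ]
bottle_a 0.54 [159.3 160.6] [0.675 0.248 0.036] [0.685 0.257]
bottle_a 0.48 [227.  382.7] [ 0.518 -0.235  0.07 ] [ 0.527 -0.254]
jar 0.7 [263.6 320. ] [ 0.444 -0.105  0.051] [ 0.445 -0.11 ]
jar 0.29 [210.7 270.8] [0.56  0.001 0.036] [ 0.564 -0.   ]
bench z 7.553021968054185e-05
full 504 [561.8 237.8] [ 54.6 151.3] 80.5 zmed 0.0312 [0.5608 0.2339]
spare 477 [ 580.1 -238.5] [149.3  51.9] 2.7 zmed 0.031 [ 0.581  -0.2366]
stack 541 [481.  395.6] [150.   56.1] 0.4 zmed 0.0306 [0.4844 0.3951]
tank 735 [561.3   3.9] [108.4 171.3] 89.7 zmed 0.0605 [0.5649 0.0116]
deck 1907 [558.7   4.1] [103.2 166.6] 89.3 zmed 0.0353 [0.5609 0.0028]
gel 160 [ 466.4 -414.7] [10.6 66.3] 20.8 zmed 0.0514 [ 0.4661 -0.4133]
gelw 379 [ 466.7 -415. ] [66.8 66.6] 19.9 zmed 0.0119 [ 0.4672 -0.4131]
jar 305 [ 442.7 -104.8] [40.1 38.8] 0.5 zmed 0.0522 [ 0.442  -0.1049]
```

View pics/c1.png

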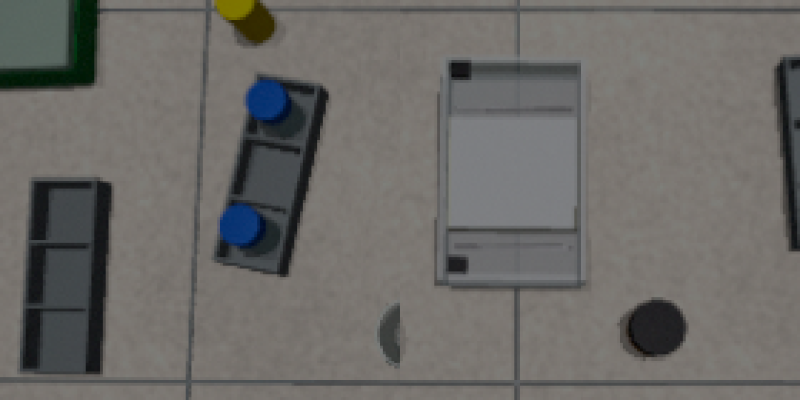

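View pics/c2.png

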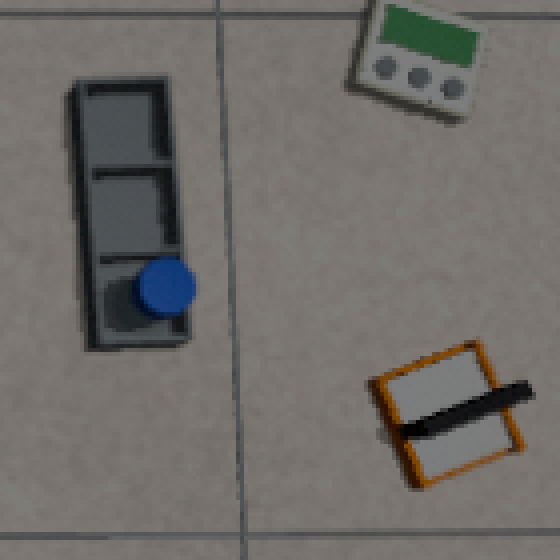

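```bash
cat > fit.py <<'E'
from station import arm
from h import *
def box(c,yaw,z0,z1,L,W):
    R=np.array([[np.cos(yaw),-np.sin(yaw)],[np.sin(yaw),np.cos(yaw)]])
    k=np.array([[-L/2,-W/2],[L/2,-W/2],[L/2,W/2],[-L/2,W/2]])@R.T+np.array(c)
    return [np.c_[k,np.full(4,z)] for z in (z0,z1)]
def draw(im,m,c,yaw,z0,z1,L,W,s,off,col=(0,0,255)):
    for b in box(c,yaw,z0,z1,L,W)[1:]:
        uv=((proj(m,b)-off+.5)*s-.5); cv2.polylines(im,[np.int32(np.round(uv*16))],True,col,1,cv2.LINE_AA,4)
E
python3 - <<'E'
from fit import *
m=arm.camera_model("top"); p,d=arm.grab_frame("top"); C=cloud(m,d)
def rect(n,u0,u1,v0,v1,a,b):
    s=C[v0:v1,u0:u1].reshape(-1,3); s=s[(s[:,2]>a)&(s[:,2]<b)]
    print(n,len(s),cv2.minAreaRect(s[:,:2].astype(np.float32)*1000),s.mean(0).round(4))
rect("full",140,192,170,250,.0285,.036); rect("spare",355,400,162,242,.0285,.036); rect("stack",70,115,205,287,.0285,.036)
rect("capC",355,405,162,242,.065,.08); rect("capA",140,165,210,250,.065,.08); rect("capB",150,185,170,200,.065,.08)
rect("deck",236,302,175,240,.0335,.037);rect("beaker",195,235,250,285,.055,.075);rect("jar",300,338,245,283,.045,.06)
s=4
def crop(u0,v0,w,h):
    return cv2.resize(p[v0:v0+h,u0:u0+w,::-1],(w*s,h*s),interpolation=cv2.INTER_CUBIC),np.array([u0,v0])
A,o=crop(70,160,140,140); r=np.radians
draw(A,m,(.5615,.2385),r(-10),0,.032,.15,.052,s,o); draw(A,m,(.481,.396),r(.4),0,.032,.15,.052,s,o); cv2.imwrite("pics/o1.png",A)
A,o=crop(230,160,180,100)
draw(A,m,(.580,-.2385),r(2.7),0,.032,.15,.052,s,o); draw(A,m,(.560,.003),r(-.5),0,.06,.17,.11,s,o);draw(A,m,(.560,.003),r(-.5),0,.035,.086,.1,s,o,(0,255,0)); cv2.imwrite("pics/o2.png",A)
E
```

```text
full 353 ((561.8612060546875, 238.07069396972656), (54.218936920166016, 150.616455078125), 79.31710815429688) [0.5594 0.2341 0.0322]
spare 338 ((580.40087890625, -238.4191131591797), (149.32118225097656, 51.65837097167969), 2.6193952560424805) [ 0.5815 -0.2358  0.032 ]
stack 359 ((480.78631591796875, 395.27337646484375), (149.5272979736328, 56.35708236694336), 0.5122115612030029) [0.4808 0.3955 0.0318]
capC 187 ((530.2518310546875, -242.40386962890625), (30.102876663208008, 30.481130599975586), 62.95310974121094) [ 0.5298 -0.2417  0.0745]
capA 176 ((514.6561889648438, 244.36477661132812), (30.054040908813477, 27.86675262451172), 46.205989837646484) [0.5142 0.2436 0.0748]
capB 167 ((607.6382446289062, 229.58203125), (28.424287796020508, 29.887643814086914), 22.586198806762695) [0.6069 0.2286 0.0745]
deck 1260 ((566.23046875, 3.016368865966797), (100.0809326171875, 140.02479553222656), 89.69119262695312) [0.5606 0.0022 0.0353]
beaker 144 ((436.55841064453125, 117.80419158935547), (49.75062942504883, 52.80509948730469), 0.34542834758758545) [0.437  0.1211 0.0639]
jar 305 ((442.6641845703125, -104.85649871826172), (38.2118034362793, 40.062530517578125), 89.11705780029297) [ 0.442  -0.1049  0.0521]
```

View pics/o1.png

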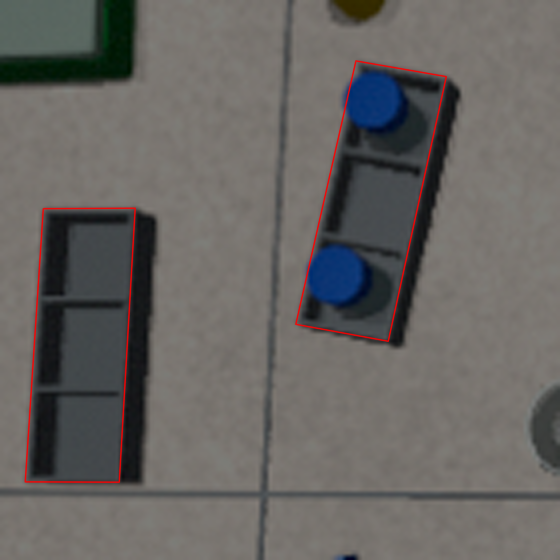

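View pics/o2.png

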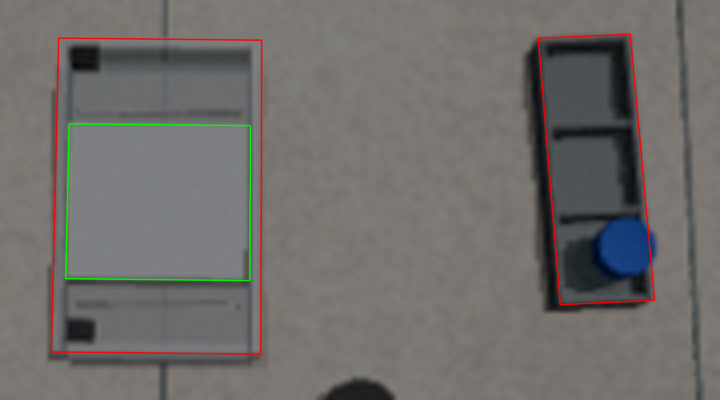

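The crops and overlays match my fits. Possible mix-ups in the top view, as (col,row):
- **Blue bottles:** (164,185) and (155,229) in the full tray, and the lone one at (386,222), which is bottle_c. The yellow one at (155,153) is a look-alike, so I leave it alone.
- **Trays:** the one with two bottles at (165,211) is full, the one with a single bottle at (377,203) is spare, and the empty one at (93,247) is the stack tray.
- **Jar:** the dark lid at (319,264). The beaker is at (216,267).
- **Gel:** (458,253). The timer at (450,163) is something else.

{"name": "carry_out", "arguments": {"targets": [[[0,0,-0.795,0,0,0,1],[0,0,-0.795,0,0,0,1],[0,0,-0.795,0,0,0,1],[0,0,0,0.7,1,0.29,1],[0,0,0,0.7,1,0.29,1],[0,0,0,0.7,1,0.29,1],[0,0,0,0.7,1,0.29,1],[0,0,0,0.7,1,0.29,1],[0,0,0,0.7,1,0.29,1],[0,0,0,0.7,1,0.29,1],[0,0,0,0.7,1,0.29,1],[0,0,0,0.7,1,0.29,1],[0,0,0,0.7,1,0.29,1],[0,0,0,0.7,1,0.29,1],[0,0,0,0.7,1,0.29,1],[0,0,0,0.7,1,0.29,1],[0,0,0,0.7,1,0.29,1],[0,0,0,0.7,1,0.29,1],[0,0,0,0.7,1,0.29,1],[0,0,0,0.7,1,0.29,1]]]}}

```text
t: 2.95
eef_pos: [0.5187, 0.2122, 0.2814]
ee_rot: [-3.141, -0.0, 0.0]
force: [0.2, -0.1, -0.1]
width: 0.0877
```

```bash
cat > w.py <<'E'
from fit import *
import sys
def shot(name):
    m=arm.camera_model("wrist"); p,d=arm.grab_frame("wrist"); cv2.imwrite(f"pics/{name}.png",p[:,:,::-1]); return m,p,d,cloud(m,d)
def rect(C,a,b,x,y):
    s=C.reshape(-1,3); s=s[(s[:,2]>a)&(s[:,2]<b)&(s[:,0]>x[0])&(s[:,0]<x[1])&(s[:,1]>y[0])&(s[:,1]<y[1])]
    if len(s)<5: return len(s)
    c,z,t=cv2.minAreaRect(s[:,:2].astype(np.float32)*1000); return len(s),np.round(c,1),np.round(z,1),round(t,1),np.median(s[:,2]).round(4)
E
python3 - <<'E'
from w import *
m,p,d,C=shot("w1"); print(rect(C,.0285,.036,(.46,.66),(.18,.30)),rect(C,.065,.085,(.46,.56),(.18,.30)),rect(C,.065,.085,(.57,.66),(.18,.30)))
E
```

```text
(3582, array([560. , 238.1]), array([ 52.6, 150.7]), 79.4, np.float64(0.0321)) (2188, array([513.4, 245.2]), array([30.4, 31. ]), 46.4, np.float64(0.0753)) (2843, array([606.8, 229.6]), array([31. , 29.9]), 0.0, np.float64(0.0751))
```

View pics/w1.png

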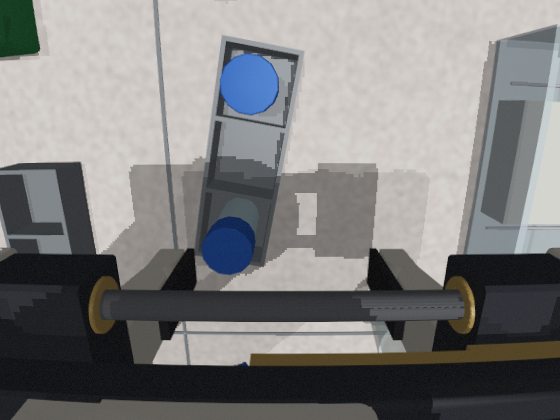

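{"name": "carry_out", "arguments": {"targets": [[[0,0,0,0.025,1,0,1],[0,0,0,0.025,1,0,1],[0,0,0,0.025,1,0,1],[0,0,0,0.025,1,0,1],[0,0,0,0.025,1,0,1],[0,0,0,0.025,1,0,1],[0,0,0,0.025,1,0,1],[0,0,0,0.025,1,0,1],[0,0,0,0.025,1,0,1],[0,0,0,0.025,1,0,1],[0,0,0,0.025,1,0,1],[0,0,0,0.025,1,0,1],[0,0,0,0.025,1,0,1],[0,0,0,0.025,1,0,1],[0,0,0,0.025,1,0,1],[0,0,0,0.025,1,0,1],[0,0,0,0.025,1,0,1],[0,0,0,0.025,1,0,1],[0,0,0,0,0.17,0,1]]]}}

```text
t: 5.38
eef_pos: [0.5288, -0.2425, 0.2816]
ee_rot: [3.142, -0.0, -0.001]
force: [0.4, 0.3, 0.2]
width: 0.0876
```

The wrist picture shows the full tray at about (250,150), with caps at (250,83) and (228,245) and the middle bay empty. Next I grasp bottle_c.

{"name": "carry_out", "arguments": {"targets": [[[0,0,0,0.04,0,0.8,1],[0,0,0,0,0,0.8,1],[0,0,0,0,0,0.5,1],[0,0,0,0,0,0.28,1],[0,0,0,0,0,0,-1],[0,0,0,0,0,0,-1],[0,0,0,0,0,0,-1],[0,0,0,0,0,0,-1],[0,0,0,0,0,0,-1],[0,0,0,0,0,0,-1]]], "squeeze": 15}}

```text
t: 6.62
eef_pos: [0.5305, -0.2413, 0.222]
ee_rot: [3.142, -0.0, 0.0]
force: [0.2, -0.1, 0.2]
width: 0.0333
```

{"name": "carry_out", "arguments": {"targets": [[[0,0,0,0,0,0,-1],[0,0,0,0,0,0,-1],[0,0,0,0,0,-0.4,-1],[0,0,0,0,0,-0.8,-1],[0,0,0,0,0,-0.8,-1],[0,0,0,0,0,-0.8,-1],[0,0,0,0,0,-0.8,-1],[0,0,0,0,0,-0.4,-1]]]}}

```text
t: 7.62
eef_pos: [0.5306, -0.2413, 0.3237]
ee_rot: [3.141, -0.002, 0.0]
force: [-0.3, 0.3, -0.7]
width: 0.0304
```

```bash
python3 - <<'E'
from w import *
print(arm.get_state()["width"])
m,p,d,C=shot("w2")
p,d=arm.grab_frame("top"); cv2.imwrite("pics/t2.png",cv2.resize(p[150:290,330:470,::-1],(560,560)))
E
```

```text
0.03043672558292674
```

View pics/w2.png

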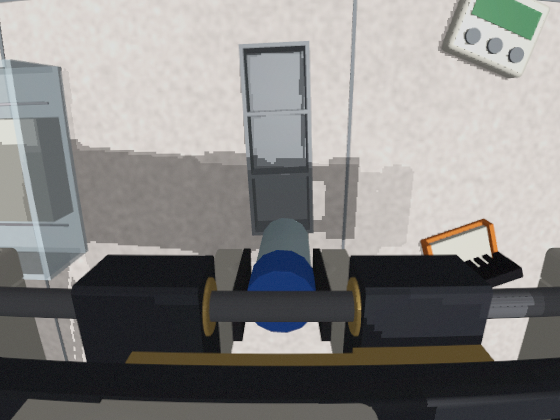

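Bottle_c is held upright, with its cap at about (283,290), and the spare tray at (278,140) is empty. I carry the bottle to the full tray.

{"name": "carry_out", "arguments": {"targets": [[[0,0,0,0.06,-0.5,0,-1],[0,0,0,0.06,-1,0,-1],[0,0,0,0.06,-1,0,-1],[0,0,0,0.06,-1,0,-1],[0,0,0,0.06,-1,0,-1],[0,0,0,0.06,-1,0,-1],[0,0,0,0.06,-1,0,-1],[0,0,0,0.06,-1,0,-1],[0,0,0,0.06,-1,0,-1],[0,0,0,0.06,-1,0,-1],[0,0,0,0.06,-1,0,-1],[0,0,0,0.06,-1,0,-1],[0,0,0,0.06,-1,0,-1],[0,0,0,0.06,-1,0,-1],[0,0,0,0.06,-1,0,-1],[0,0,0,0.06,-1,0,-1],[0,0,0,0.06,-1,0,-1],[0,0,0,0.06,-1,0,-1],[0,0,0,0.06,-1,0,-1],[0,0,0,0.06,-0.67,0,-1]]]}}

```text
t: 10.22
eef_pos: [0.5604, 0.2398, 0.3218]
ee_rot: [3.142, -0.0, 0.001]
force: [0.2, 0.3, -0.6]
width: 0.0308
```

{"name": "carry_out", "arguments": {"targets": [[[0,0,0,0,0,0.4,-1],[0,0,0,0,0,0.8,-1],[0,0,0,0,0,0.8,-1],[0,0,0,0,0,0.5,-1]]]}}

```text
t: 10.72
eef_pos: [0.56, 0.2372, 0.2579]
ee_rot: [3.14, 0.002, -0.001]
force: [0.4, 0.5, -0.7]
width: 0.0306
```

{"name": "carry_out", "arguments": {"targets": [[[0,0,0,0,0,0.5,-1],[0,0,0,0,0,0.5,-1],[0,0,0,0,0,0.3,-1],[0,0,0,0,0,0.1,-1],[0,0,0,0,0,0,-1]]]}}

```text
t: 11.35
eef_pos: [0.5604, 0.2381, 0.2245]
ee_rot: [-3.142, -0.0, 0.0]
force: [-0.1, 0.0, -0.1]
width: 0.031
```

{"name": "carry_out", "arguments": {"targets": [[[0,0,0,0,0,0.08,-1],[0,0,0,0,0,0,-1],[0,0,0,0,0,0,0],[0,0,0,0,0,0,0.5],[0,0,0,0,0,0,0.5],[0,0,0,0,0,0,0.5],[0,0,0,0,0,-0.5,0.5],[0,0,0,0,0,-1,0.5],[0,0,0,0,0,-1,1],[0,0,0,0,0,-0.5,1]]]}}

```text
t: 12.6
eef_pos: [0.5607, 0.2382, 0.2997]
ee_rot: [-3.14, -0.002, 0.0]
force: [0.2, -0.0, -0.2]
width: 0.0801
```

```bash
python3 - <<'E'
from w import *
m=arm.camera_model("scene");p,d=arm.grab_frame("scene"); cv2.imwrite("pics/s3.png",cv2.resize(p[130:250,240:400,::-1],(800,600)))
E
```

```text
(no output)
```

View pics/s3.png

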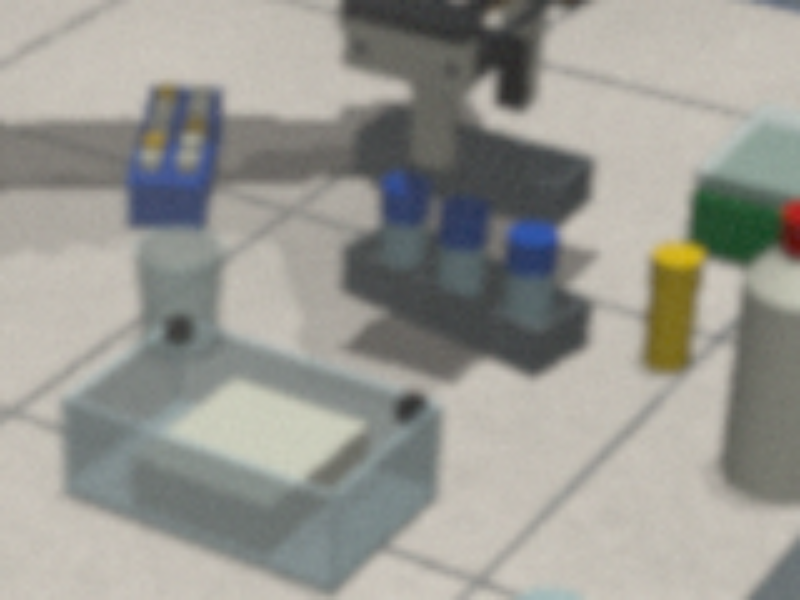

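All three bottles stand upright in the full tray (caps at about (403,195), (465,215), (532,245) in the crop). Next is the spare tray.

{"name": "carry_out", "arguments": {"targets": [[[0,0,0,0.04,0.6,0,1],[0,0,0,0.04,1,0,1],[0,0,0,0.04,1,0,1],[0,0,0,0.04,1,0,1],[0,0,0,0.04,1,0,1],[0,0,0,0.04,1,0,1],[0,0,0,0.04,1,0,1],[0,0,0,0.04,1,0,1],[0,0,0,0.04,1,0,1],[0,0,0,0.04,1,0,1],[0,0,0,0.04,1,0,1],[0,0,0,0.04,1,0,1],[0,0,0,0.04,1,0,1],[0,0,0,0.04,1,0,1],[0,0,0,0.04,1,0,1],[0,0,0,0.04,1,0,1],[0,0,0,0.04,1,0,1],[0,0,0,0.04,1,0,1],[0,0,0,0.04,1,0,1],[0,0,-0.33,0.04,0.47,0,1]]]}}

```text
t: 15.15
eef_pos: [0.5791, -0.2414, 0.2968]
ee_rot: [-3.141, 0.001, 0.045]
force: [-1.2, -0.1, -1.2]
width: 0.0876
```

```bash
python3 - <<'E'
from w import *
print(arm.get_state()["eef_pos"])
m,p,d,C=shot("w3"); print(rect(C,.0285,.036,(.48,.68),(-.29,-.18)))
m=arm.camera_model("top");p,d=arm.grab_frame("top"); C=cloud(m,d);print(rect(C,.0285,.036,(.40,.57),(.34,.45)))
E
```

```text
[ 0.57913531 -0.24139885  0.29679043]
(2525, array([ 582.2, -238.2]), array([141. ,  52.3]), 2.5, np.float64(0.0322))
(363, array([480.8, 395.3]), array([149.5,  55.6]), 0.4, np.float64(0.0319))
```

View pics/w3.png

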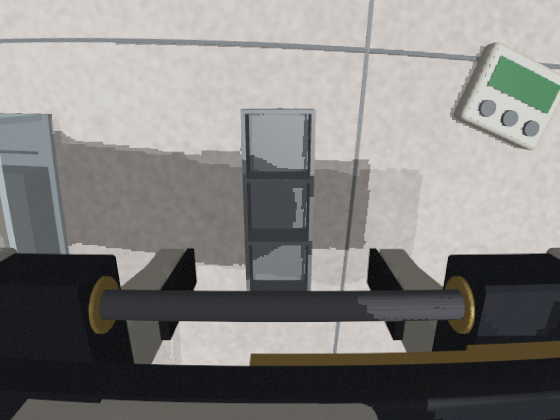

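{"name": "carry_out", "arguments": {"targets": [[[0,0,0,0,0,1,1],[0,0,0,0,0,1,1],[0,0,0,0,0,1,1],[0,0,0,0,0,0.7,1],[0,0,0,0,0,0.5,1],[0,0,0,0,0,0.38,1],[0,0,0,0,0,0,1],[0,0,0,0,0,0,-1],[0,0,0,0,0,0,-1],[0,0,0,0,0,0,-1],[0,0,0,0,0,0,-1],[0,0,0,0,0,0,-1]]], "squeeze": 25}}

```text
t: 16.75
eef_pos: [0.5805, -0.2387, 0.1831]
ee_rot: [3.141, -0.0, 0.046]
force: [-0.5, 1.0, 2.2]
width: 0.0516
```

{"name": "carry_out", "arguments": {"targets": [[[0,0,0,0,0,-0.3,-1],[0,0,0,0,0,-0.8,-1],[0,0,0,0,0,-0.8,-1],[0,0,0,0,0,-0.8,-1],[0,0,0,0,0,-0.8,-1],[0,0,0.28,0,0,-0.8,-1],[0,0,0,0,0,-0.2,-1]]]}}

```text
t: 17.62
eef_pos: [0.5807, -0.2388, 0.297]
ee_rot: [3.141, -0.002, 0.007]
force: [-0.3, -0.4, -2.1]
width: 0.0523
```

```bash
python3 - <<'E'
from w import *
m,p,d,C=shot("w4"); 
E
```

```text
(no output)
```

View pics/w4.png

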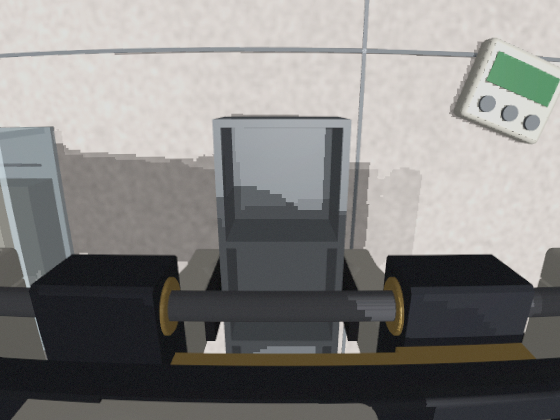

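The tray is held level between the fingers, with its far end at about (282,122). I carry it over to the stack tray.

{"name": "carry_out", "arguments": {"targets": [[[0,0,0,-0.14,-0.6,0,-1],[0,0,0,-0.14,-1,0,-1],[0,0,0,-0.14,-1,0,-1],[0,0,0,-0.14,-1,0,-1],[0,0,0,-0.14,-1,0,-1],[0,0,0,-0.14,-1,0,-1],[0,0,0,-0.14,-1,0,-1],[0,0,0,-0.14,-1,0,-1],[0,0,0,-0.14,-1,0,-1],[0,0,0,-0.14,-1,0,-1],[0,0,0,-0.14,-1,0,-1],[0,0,0,-0.14,-1,0,-1],[0,0,0,-0.14,-1,0,-1],[0,0,0,-0.14,-1,0,-1],[0,0,0,-0.14,-1,0,-1],[0,0,0,-0.14,-1,0,-1],[0,0,0,-0.14,-1,0,-1],[0,0,0,-0.14,-1,0,-1],[0,0,0,-0.14,-1,0,-1],[0,0,0,-0.14,-1,0,-1]]]}}

```text
t: 20.18
eef_pos: [0.5058, 0.2517, 0.2944]
ee_rot: [3.141, 0.001, 0.008]
force: [0.4, -0.8, -1.2]
width: 0.0519
```

{"name": "carry_out", "arguments": {"targets": [[[0,0,0,-0.14,-1,0,-1],[0,0,0,-0.14,-1,0,-1],[0,0,0,-0.14,-1,0,-1],[0,0,0,-0.14,-1,0,-1],[0,0,0,-0.14,-1,0,-1],[0,0,0,-0.14,-0.82,0,-1],[0,0,0,0,0,0,-1],[0,0,0,0,0,0,-1]]]}}

```text
t: 21.18
eef_pos: [0.4848, 0.396, 0.2952]
ee_rot: [3.141, 0.0, 0.007]
force: [0.1, -1.1, -1.8]
width: 0.0519
```

```bash
python3 - <<'E'
from w import *
print(arm.get_state()["eef_pos"],arm.get_state()["ee_rot"])
m,p,d,C=shot("w5")
m=arm.camera_model("top");p,d=arm.grab_frame("top"); C=cloud(m,d);print(rect(C,.135,.16,(.38,.60),(.33,.46)))
cv2.imwrite("pics/t5.png",cv2.resize(p[150:290,40:180,::-1],(560,560)))
p,d=arm.grab_frame("scene"); cv2.imwrite("pics/s5.png",cv2.resize(p[100:220,240:400,::-1],(800,600)))
E
```

```text
[0.48476385 0.39602011 0.29518042] [3.14106457e+00 4.20474139e-04 7.21522142e-03]
(371, array([484.4, 395.9]), array([148.3,  55.5]), 0.5, np.float64(0.1433))
```

View pics/w5.png

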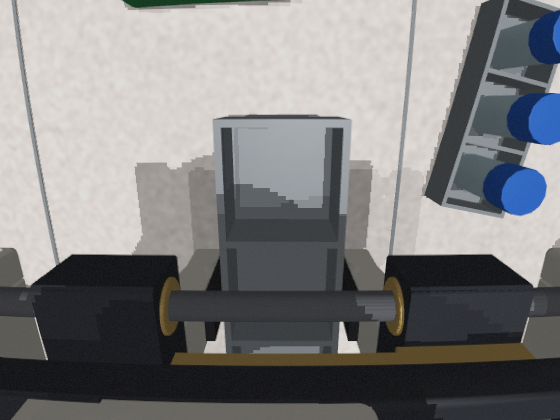

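View pics/s5.png

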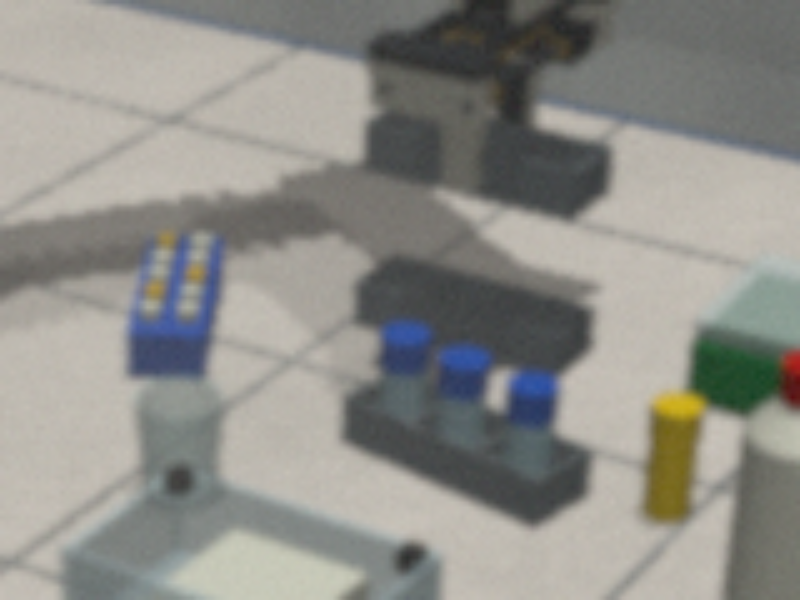

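{"name": "carry_out", "arguments": {"targets": [[[0,0,0,-0.14,0,0.5,-1],[0,0,0,0,0,0.8,-1],[0,0,0,0,0,0.8,-1],[0,0,0,0,0,0.6,-1],[0,0,0,0,0,0.3,-1],[0,0,0,0,0,0.12,-1],[0,0,0,0,0,0,-1]]]}}

```text
t: 22.2
eef_pos: [0.4815, 0.3962, 0.2177]
ee_rot: [-3.141, -0.0, 0.007]
force: [-0.4, 1.0, -2.2]
width: 0.0521
```

{"name": "carry_out", "arguments": {"targets": [[[0,0,0,0,0,0.08,-1],[0,0,0,0,0,0.04,-1],[0,0,0,0,0,0,-1]]]}}

```text
t: 22.58
eef_pos: [0.4814, 0.3962, 0.2151]
ee_rot: [-3.141, -0.001, 0.007]
force: [-1.6, -0.5, 3.6]
width: 0.0516
```

{"name": "carry_out", "arguments": {"targets": [[[0,0,0,0,0,0,0.5],[0,0,0,0,0,0,1],[0,0,0,0,0,0,1],[0,0,0,0,0,0,1],[0,0,0,0,0,-0.5,1],[0,0,0,0,0,-1,1],[0,0,0,0,0,-1,1],[0,0,0,0,0,-1,1],[0,0,0,0,0,-0.5,1],[0,0,0,-0.025,0.6,0,1],[0,0,0,-0.025,1,0,1],[0,0,0,-0.025,1,0,1],[0,0,0,-0.025,1,0,1],[0,0,0,-0.025,1,0,1],[0,0,0,-0.025,1,0,1],[0,0,0,-0.025,1,0,1],[0,0,0,-0.025,1,0,1]]]}}

```text
t: 24.7
eef_pos: [0.4777, 0.2044, 0.3145]
ee_rot: [-3.141, -0.0, 0.007]
force: [-0.5, -0.1, -0.1]
width: 0.0878
```

```bash
python3 - <<'E'
from w import *
m=arm.camera_model("top");p,d=arm.grab_frame("top"); C=cloud(m,d)
print("stacked",rect(C,.058,.07,(.38,.60),(.33,.46)),"full",rect(C,.0285,.036,(.46,.66),(.18,.30)))
for x in [(.49,.537),(.537,.584),(.584,.64)]: print(rect(C,.065,.085,x,(.18,.30)))
p,d=arm.grab_frame("scene"); cv2.imwrite("pics/s6.png",cv2.resize(p[100:220,240:400,::-1],(800,600)))
E
```

```text
stacked (92, array([427.4, 395.5]), array([39.5, 53.9]), 0.6, np.float64(0.0637)) full (230, array([562.2, 238.2]), array([ 54.5, 150.4]), 79.4, np.float64(0.0321))
0
(161, array([561.3, 234. ]), array([30. , 25.3]), 37.4, np.float64(0.0755))
(166, array([608. , 229.2]), array([27.8, 29.3]), 7.4, np.float64(0.0751))
```

View pics/s6.png

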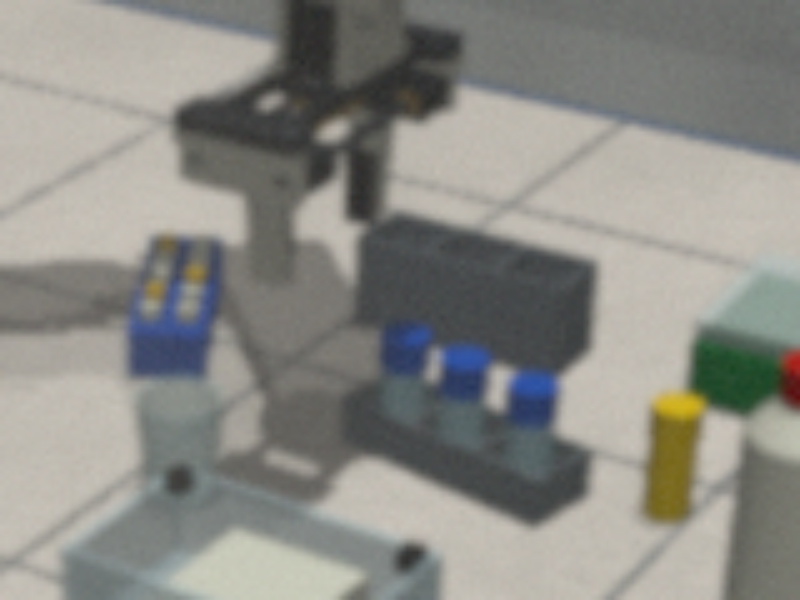

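The spare tray now sits squarely on the stack tray (at about (475,290)). On to the gel.

{"name": "carry_out", "arguments": {"targets": [[[0,0,0,-0.025,0.8,0,1],[0,0,0,-0.025,1,0,1],[0,0,0,-0.025,1,0,1],[0,0,0,-0.025,1,0,1],[0,0,0,-0.025,1,0,1],[0,0,0,-0.025,1,0,1],[0,0,0,-0.025,1,0,1],[0,0,0,-0.025,1,0,1],[0,0,0,-0.025,1,0,1],[0,0,0,-0.025,1,0,1],[0,0,0,-0.025,1,0,1],[0,0,0,-0.025,1,0,1],[0,0,0,-0.025,1,0,1],[0,0,0,-0.025,1,0,1],[0,0,0,-0.025,1,0,1],[0,0,0,-0.025,1,0,1],[0,0,0,-0.025,1,0,1],[0,0,0,-0.025,1,0,1],[0,0,0,-0.025,1,0,1],[0,0,0,-0.025,1,0,1]]]}}

```text
t: 27.3
eef_pos: [0.4683, -0.2902, 0.3143]
ee_rot: [-3.142, 0.0, 0.008]
force: [0.1, 1.4, -1.0]
width: 0.0875
```

{"name": "carry_out", "arguments": {"targets": [[[0,0,0.88,-0.12,1,0,1],[0,0,0.88,0,1,0,1],[0,0,0.88,0,1,0,1],[0,0,0.88,0,1,0,1],[0,0,0.88,0,1,0,1],[0,0,0.88,0,0,0,1],[0,0,0.88,0,0,0,1],[0,0,0.88,0,0,0,1],[0,0,0.88,0,0,0,1],[0,0,0.83,0,0,0,1],[0,0,0,0,0,0,1]]]}}

```text
t: 28.68
eef_pos: [0.4363, -0.4089, 0.3142]
ee_rot: [3.141, 0.0, -1.214]
force: [-0.4, -0.5, 0.5]
width: 0.0881
```

```bash
python3 - <<'E'
from w import *
s=arm.get_state();print(s["eef_pos"],s["ee_rot"],s["q"])
m,p,d,C=shot("w7");print(rect(C,.047,.06,(.38,.56),(-.48,-.35)),rect(C,.012,.022,(.38,.56),(-.5,-.33)))
m=arm.camera_model("top");p,d=arm.grab_frame("top"); C=cloud(m,d);print(rect(C,.047,.06,(.38,.56),(-.48,-.35)),rect(C,.012,.022,(.38,.56),(-.5,-.33)))
E
```

```text
[ 0.43628807 -0.40890289  0.31422103] [ 3.14135071e+00  3.16384072e-04 -1.21366986e+00] [-4.26494827e-01  3.06329955e-01 -2.84429128e-01 -6.42067586e-05
 -9.80431947e-01  7.83657086e-01]
(1203, array([ 464.9, -415.3]), array([10.2, 64. ]), 20.0, np.float64(0.0521)) (815, array([ 465. , -415.1]), array([66. , 64.7]), 19.9, np.float64(0.016))
0 0
```

View pics/w7.png

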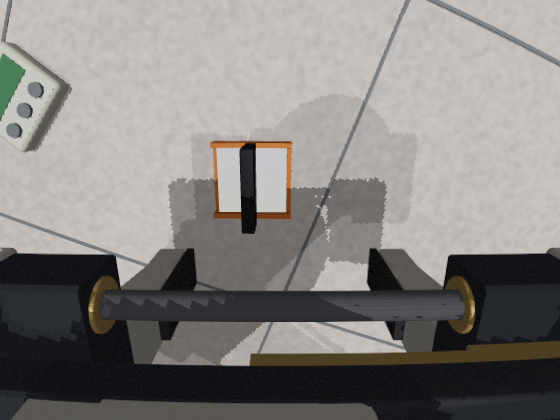

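{"name": "carry_out", "arguments": {"targets": [[[0,0,0.06,0.64,-0.99,0,1],[0,0,0,0,0,0.8,1],[0,0,0,0,0,1,1],[0,0,0,0,0,0.6,1],[0,0,0,0,0,0,1]]]}}

```text
t: 29.4
eef_pos: [0.4652, -0.415, 0.2533]
ee_rot: [3.14, 0.002, -1.222]
force: [0.3, -0.3, -0.9]
width: 0.0873
```

```bash
python3 - <<'E'
from w import *
s=arm.get_state();print(s["eef_pos"],s["ee_rot"])
m,p,d,C=shot("w8");print(rect(C,.047,.06,(.38,.56),(-.48,-.35)))
E
```

```text
[ 0.46515211 -0.4149583   0.25330959] [ 3.13991087e+00  1.67718996e-03 -1.22204925e+00]
(1792, array([ 465.5, -416.2]), array([ 9.9, 62.2]), 20.3, np.float64(0.0522))
```

View pics/w8.png

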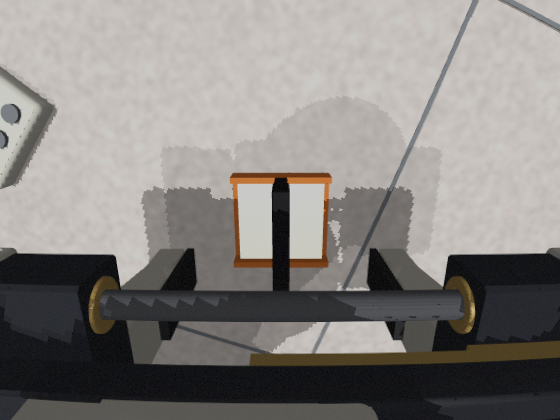

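The comb, at about (281,230), is centred between the fingers. I lower and grip it.

{"name": "carry_out", "arguments": {"targets": [[[0,0,0,0,0,0.8,1],[0,0,0,0,0,0.8,1],[0,0,0,0,0,0.46,0.2],[0,0,0,0,0,0,-0.4],[0,0,0,0,0,0,-0.4],[0,0,0,0,0,0,-1],[0,0,0,0,0,0,-1],[0,0,0,0,0,0,-1],[0,0,0,0,0,0,-1],[0,0,0,0,0,0,-1]]], "squeeze": 25}}

```text
t: 30.7
eef_pos: [0.4655, -0.4151, 0.2029]
ee_rot: [3.142, 0.0, -1.223]
force: [0.1, 0.1, 0.3]
width: 0.0134
```

{"name": "carry_out", "arguments": {"targets": [[[0,0,0,0,0,0,-1],[0,0,0,0,0,-0.3,-1],[0,0,0,0,0,-0.7,-1],[0,0,0,0,0,-0.8,-1],[0,0,0.63,0,0,-0.8,-1],[0,0,0.63,0,0,-0.8,-1],[0,0,0.63,0,0,-0.6,-1],[0,0,0.64,0,0,0,-1],[0,0,0,0,0,0,-1]]]}}

```text
t: 31.82
eef_pos: [0.4655, -0.4151, 0.3044]
ee_rot: [-3.14, -0.001, -1.576]
force: [-0.8, 0.3, -0.9]
width: 0.0098
```

```bash
python3 - <<'E'
from w import *
s=arm.get_state();print(s["eef_pos"],s["ee_rot"],s["width"],s["q"])
m,p,d,C=shot("w9")
E
```

```text
[ 0.46548196 -0.41505725  0.30438549] [-3.14007761e+00 -6.99316950e-04 -1.57553941e+00] 0.00978995335110934 [-4.15574375e-01  3.53841654e-01 -2.38448935e-01  4.35113595e-05
 -9.76837473e-01  4.10807500e-01]
```

View pics/w9.png

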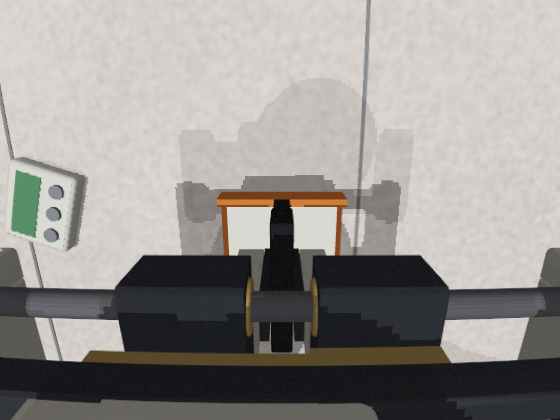

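{"name": "carry_out", "arguments": {"targets": [[[0,0,0,-0.5,-0.1,0,-1],[0,0,0,-0.95,-0.2,0,-1],[0,0,0,-0.95,-0.2,0,-1],[0,0,0,-0.95,-0.2,0,-1],[0,0,0,-0.95,-0.2,0,-1],[0,0,0,-0.95,-0.2,0,-1],[0,0,0,-0.95,-0.2,0,-1],[0,0,0,-0.95,-0.2,0,-1],[0,0,0,-0.95,-0.2,0,-1],[0,0,0,-0.95,-0.2,0,-1],[0,0,0,-0.95,-0.2,0,-1],[0,0,0,-0.95,-0.2,0,-1],[0,0,0,-0.95,-0.2,0,-1],[0,0,0,-0.95,-0.2,0,-1],[0,0,0,-0.95,-0.2,0,-1],[0,0,0,-0.95,-0.2,0,-1],[0,0,0,-0.95,-0.2,0,-1],[0,0,0,-0.95,-0.36,0,-1],[0,0,0,-0.09,0,0,-1],[0,0,0,0,0,0,-1]]]}}

```text
t: 34.38
eef_pos: [0.5592, 0.0033, 0.3027]
ee_rot: [3.141, -0.0, -1.575]
force: [-0.6, -0.7, -1.0]
width: 0.0098
```

```bash
python3 - <<'E'
from w import *
s=arm.get_state();print(s["eef_pos"],s["ee_rot"],s["width"])
m,p,d,C=shot("w10")
p,d=arm.grab_frame("top"); cv2.imwrite("pics/t10.png",cv2.resize(p[150:290,200:340,::-1],(560,560)))
E
```

```text
[0.55917157 0.00325763 0.30273812] [ 3.14106666e+00 -1.85416488e-04 -1.57523357e+00] 0.009819411586447004
```

View pics/w10.png

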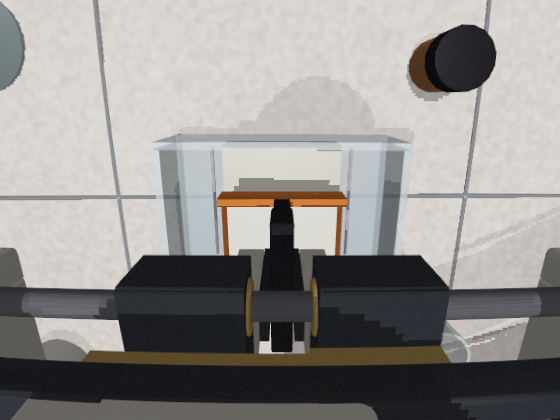

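The gel tray is centred over the deck: its edge runs (218–346, 200) and the deck spans 222–342. I lower it.

{"name": "carry_out", "arguments": {"targets": [[[0,0,0,0,0,0.5,-1],[0,0,0,0,0,0.7,-1],[0,0,0,0,0,0.7,-1],[0,0,0,0,0,0.4,-1],[0,0,0,0,0,0.18,-1],[0,0,0,0,0,0.07,-1],[0,0,0,0,0,0,-1],[0,0,0,0,0,0,-1]]]}}

```text
t: 35.48
eef_pos: [0.5594, 0.003, 0.2396]
ee_rot: [-3.141, 0.0, -1.576]
force: [0.3, 0.1, -0.2]
width: 0.0098
```

{"name": "carry_out", "arguments": {"targets": [[[0,0,0,0,0,0.05,-1],[0,0,0,0,0,0,-1],[0,0,0,0,0,0.02,-1],[0,0,0,0,0,0,-1]]]}}

```text
t: 35.98
eef_pos: [0.5592, 0.003, 0.2378]
ee_rot: [-3.141, -0.0, -1.576]
force: [-2.5, 0.0, 6.0]
width: 0.0097
```

{"name": "carry_out", "arguments": {"targets": [[[0,0,0,0,0,0,-0.5],[0,0,0,0,0,0,0],[0,0,0,0,0,0,0.2],[0,0,0,0,0,0,0.2],[0,0,0,0,0,-0.5,0.2],[0,0,0,0,0,-1,0.2],[0,0,0,0,0,-1,0.6],[0,0,0,0,0,-1,1],[0,0,0,0,0,-0.5,1],[0,0,0,0.72,0.78,0,1],[0,0,0,0.72,0.78,0,1],[0,0,0,0.72,0.78,0,1],[0,0,0,0.72,0.78,0,1],[0,0,0,0.73,0.78,0,1],[0,0,0,0.73,0.77,0,1],[0,0,0,0,0,0,1]]]}}

```text
t: 37.98
eef_pos: [0.4402, -0.1064, 0.3376]
ee_rot: [-3.142, 0.0, -1.578]
force: [-0.4, -0.3, -0.2]
width: 0.0877
```

```bash
python3 - <<'E'
from w import *
s=arm.get_state();print(s["eef_pos"],s["ee_rot"],s["width"])
m,p,d,C=shot("w11");print(rect(C,.045,.06,(.40,.48),(-.16,-.07)))
m=arm.camera_model("top");p,d=arm.grab_frame("top");C=cloud(m,d); print("comb",rect(C,.08,.095,(.5,.62),(-.05,.05)))
p,d=arm.grab_frame("scene"); cv2.imwrite("pics/s11.png",cv2.resize(p[130:250,220:380,::-1],(800,600)))
E
```

```text
[ 0.44018681 -0.10635158  0.33756539] [-3.14154888e+00  1.79774262e-04 -1.57777173e+00] 0.08766879185130723
(2036, array([ 439.7, -104.6]), array([41., 41.]), 47.3, np.float64(0.0521))
comb (169, array([560.8,   2.7]), array([11.1, 62.3]), 0.2, np.float64(0.0869))
```

View pics/w11.png

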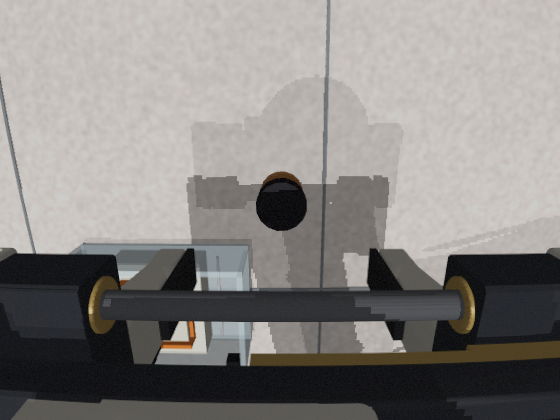

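View pics/s11.png

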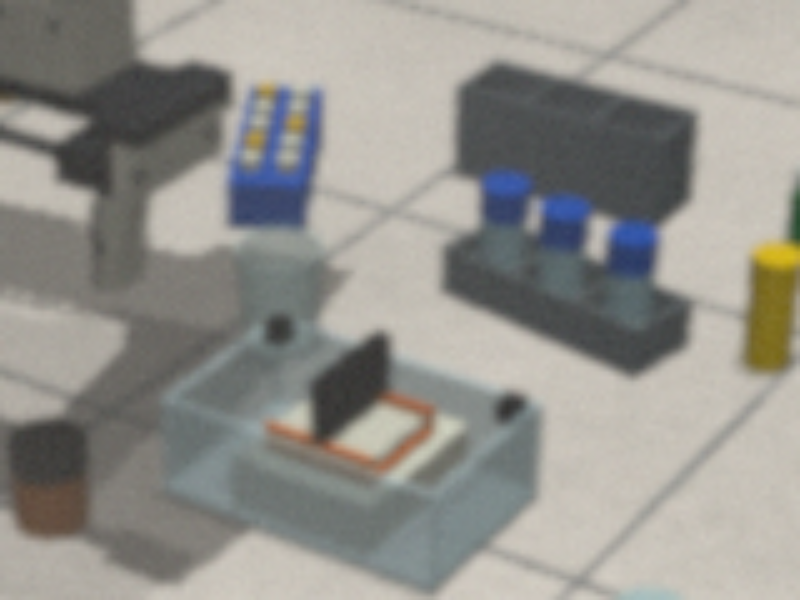

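The gel tray sits on the deck with its comb crosswise, comb centre (0.561, 0.003) against the tank's (0.560, 0.003). The jar lid is at (281,204) in the wrist view, so I descend and grip it.

{"name": "carry_out", "arguments": {"targets": [[[0,0,0,-0.06,0,0.6,1],[0,0,0,0,0,1,1],[0,0,0,0,0,1,1],[0,0,0,0,0,1,1],[0,0,0,0,0,1,1],[0,0,0,0,0,0.6,1],[0,0,0,0,0,0.33,1],[0,0,0,0,0,0,0.3],[0,0,0,0,0,0,-1],[0,0,0,0,0,0,-1],[0,0,0,0,0,0,-1],[0,0,0,0,0,0,-1],[0,0,0,0,0,0,-1],[0,0,0,0,0,0,-1],[0,0,0,0,0,0,-1]]], "squeeze": 20}}

```text
t: 40.0
eef_pos: [0.4419, -0.1035, 0.1993]
ee_rot: [-3.142, -0.0, -1.576]
force: [-1.8, 0.2, 5.2]
width: 0.0415
```

{"name": "carry_out", "arguments": {"targets": [[[0,0,0,0,0,-0.3,-1],[0,0,0,0,0,-0.8,-1],[0,0,0,0,0,-0.9,-1],[0,0,0,0,0,-0.9,-1],[0,0,0,0,0,-0.9,-1],[0,0,0,0,0,-0.7,-1],[0,0,0,0,0,-0.3,-1],[0,0,0,0,0,0,-1]]]}}

```text
t: 41.0
eef_pos: [0.4419, -0.1034, 0.3194]
ee_rot: [-3.141, 0.0, -1.576]
force: [-0.5, 0.2, -1.4]
width: 0.0412
```

{"name": "carry_out", "arguments": {"targets": [[[0,0,0,-0.4,-0.2,0,-1],[0,0,0,-0.85,-0.42,0,-1],[0,0,0,-0.85,-0.42,0,-1],[0,0,0,-0.85,-0.42,0,-1],[0,0,0,-0.85,-0.42,0,-1],[0,0,0,-0.85,-0.42,0,-1],[0,0,0,-0.85,-0.42,0,-1],[0,0,0,-0.85,-0.42,0,-1],[0,0,0,-0.85,-0.42,0,-1],[0,0,0,-0.85,-0.42,0,-1],[0,0,0,-0.85,-0.42,0,-1],[0,0,0,-0.66,-0.36,0,-1],[0,0,0,0,0,0,-1],[0,0,0,0,0,0,-1]]]}}

```text
t: 42.75
eef_pos: [0.5621, 0.1348, 0.3189]
ee_rot: [3.141, -0.0, -1.576]
force: [-0.6, 0.3, 0.1]
width: 0.0414
```

```bash
python3 - <<'E'
from w import *
s=arm.get_state();print(s["eef_pos"],s["ee_rot"],s["width"])
m,p,d,C=shot("w12")
p,d=arm.grab_frame("scene"); cv2.imwrite("pics/s12.png",cv2.resize(p[100:250,200:400,::-1],(800,600)))
E
```

```text
[0.56206668 0.13478489 0.31893758] [ 3.14097923e+00 -3.02306687e-04 -1.57628876e+00] 0.041431781110597005
```

View pics/w12.png

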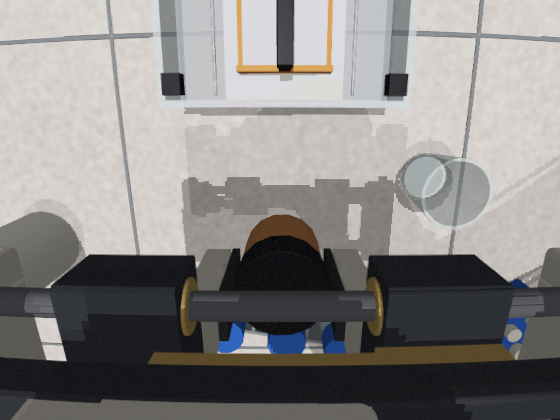

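View pics/s12.png

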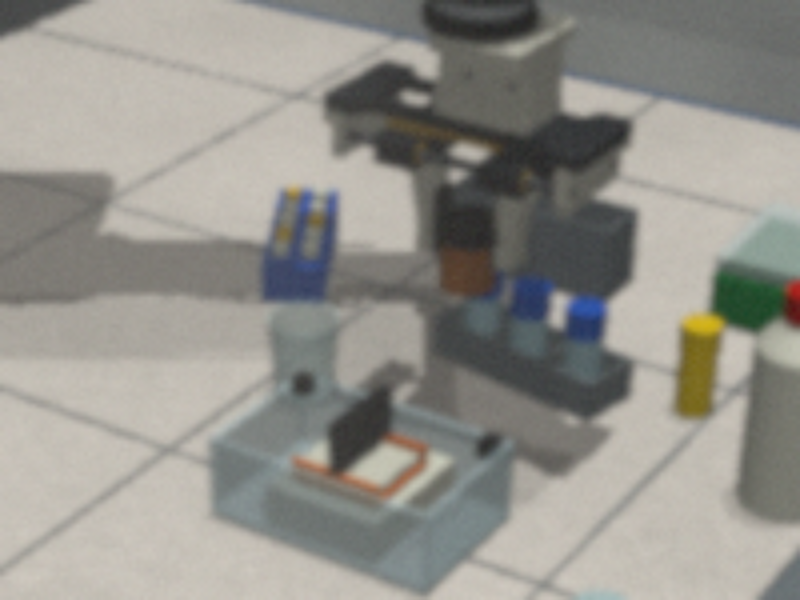

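The jar hangs clear of the tank wall and the bottles. I lower it.

{"name": "carry_out", "arguments": {"targets": [[[0,0,0,0,0,0.6,-1],[0,0,0,0,0,0.9,-1],[0,0,0,0,0,0.9,-1],[0,0,0,0,0,0.9,-1],[0,0,0,0,0,0.8,-1],[0,0,0,0,0,0.4,-1],[0,0,0,0,0,0.2,-1],[0,0,0,0,0,0.03,-1],[0,0,0,0,0,0,-1],[0,0,0,0,0,0,-1]]]}}

```text
t: 44.1
eef_pos: [0.5624, 0.135, 0.2015]
ee_rot: [-3.141, 0.001, -1.576]
force: [0.7, -0.4, -0.0]
width: 0.0414
```

{"name": "carry_out", "arguments": {"targets": [[[0,0,0,0,0,0.04,-1],[0,0,0,0,0,0.03,-1],[0,0,0,0,0,0,-1]]]}}

```text
t: 44.48
eef_pos: [0.5622, 0.135, 0.1994]
ee_rot: [-3.141, 0.0, -1.576]
force: [-1.2, 0.9, 2.2]
width: 0.0416
```

{"name": "carry_out", "arguments": {"targets": [[[0,0,0,0,0,0,0.3],[0,0,0,0,0,0,0.6],[0,0,0,0,0,0,0.6],[0,0,0,0,0,0,0.6],[0,0,0,0,0,-0.5,0.6],[0,0,0,0,0,-1,0.6],[0,0,0,0,0,-1,0.6],[0,0,0,0,0,-1,0.6],[0,0,0,0,0,-1,1],[0,0,0,0,0,-1,1],[0,0,0,0,0.9,0,1],[0,0,0,0.8,0.9,0,1],[0,0,0,0.8,0.5,0,1],[0,0,0,1,0,0,1],[0,0,0,1,0,0,1],[0,0,0,1,0,0,1],[0,0,0,1,0,0,1],[0,0,0,1,0,0,1],[0,0,0,1,0,0,1],[0,0,0,1,0,0,1]]]}}

```text
t: 46.98
eef_pos: [0.5034, -0.0812, 0.3373]
ee_rot: [-3.141, -0.0, -1.576]
force: [0.8, 0.5, 0.2]
width: 0.0876
```

{"name": "carry_out", "arguments": {"targets": [[[0,0,0,1,0,-0.5,1],[0,0,0,1,0,-0.5,1],[0,0,0,1,0,0,1],[0,0,0,1,0,0,1],[0,0,0,1,0,0,1],[0,0,0,0,0,0,1],[0,0,0,0,0,0,1]]]}}

```text
t: 47.85
eef_pos: [0.5027, -0.205, 0.3619]
ee_rot: [-3.141, 0.0, -1.577]
force: [0.5, -0.0, -0.0]
width: 0.0875
```

```bash
python3 - <<'E'
from w import *
m=arm.camera_model("top");p,d=arm.grab_frame("top");C=cloud(m,d)
cv2.imwrite("pics/t13.png",cv2.resize(p[150:290,60:310,::-1],(800,448)))
print("stacked",rect(C,.06,.068,(.38,.60),(.33,.46)),"full",rect(C,.0285,.036,(.46,.66),(.18,.30)))
for x in [(.49,.537),(.537,.584),(.584,.64)]: print(rect(C,.065,.085,x,(.18,.30)))
print("comb",rect(C,.08,.095,(.5,.62),(-.05,.05)),"gel",rect(C,.043,.053,(.52,.6),(-.04,.045)),"jar",rect(C,.045,.06,(.5,.62),(.09,.18)))
p,d=arm.grab_frame("scene"); cv2.imwrite("pics/s13.png",cv2.resize(p[120:240,240:400,::-1],(800,600)))
E
```

```text
stacked (421, array([482. , 395.7]), array([148.9,  54.6]), 0.2, np.float64(0.0639)) full (351, array([561.9, 238.1]), array([ 53.7, 150.7]), 79.4, np.float64(0.0322))
(174, array([514.3, 243.8]), array([27.3, 30. ]), 88.3, np.float64(0.0751))
(184, array([559.8, 236.2]), array([30.2, 30.3]), 67.1, np.float64(0.0752))
(166, array([607.3, 229.9]), array([29.6, 28.4]), 70.7, np.float64(0.0751))
comb 0 gel 0 jar (72, array([558.6, 147.3]), array([35.1, 12.7]), 16.4, np.float64(0.0524))
```

View pics/t13.png

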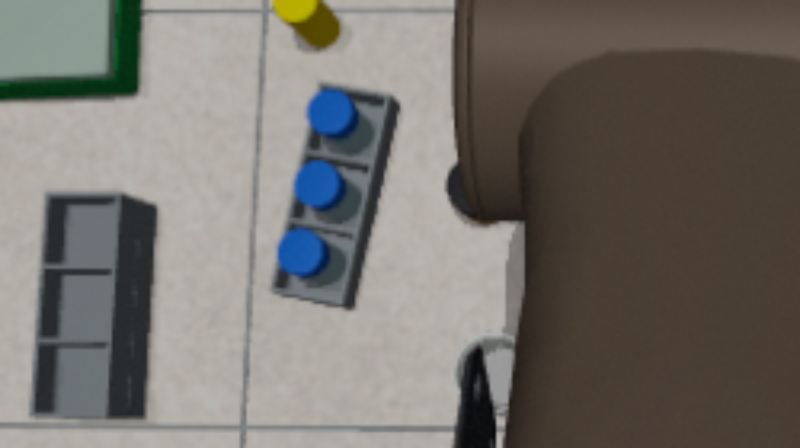

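View pics/s13.png

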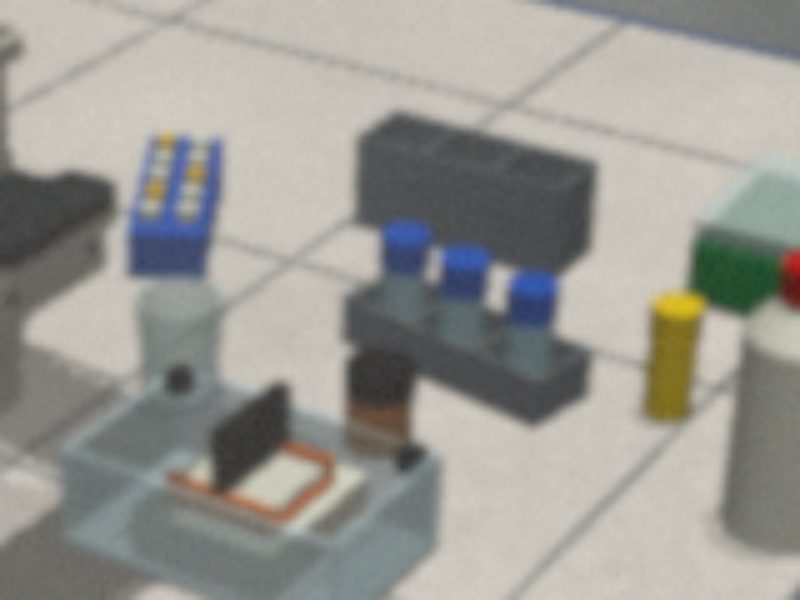

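{"name": "carry_out", "arguments": {"targets": [[[0,0,0,1,0,0,1],[0,0,0,1,0,0,1],[0,0,0,1,0,0,1],[0,0,0,1,0,0,1],[0,0,0,1,0,0,1],[0,0,0,1,0,0,1],[0,0,0,1,0,0,1],[0,0,0,1,0,0,1],[0,0,0,1,0,0,1],[0,0,0,1,0,0,1],[0,0,0,0,0,0,1],[0,0,0,0,0,0,1]]]}}

```text
t: 49.45
eef_pos: [0.5016, -0.4545, 0.3615]
ee_rot: [3.141, 0.0, -1.576]
force: [-0.2, 0.6, -0.2]
width: 0.088
```

```bash
python3 - <<'E'
from w import *
m=arm.camera_model("top");p,d=arm.grab_frame("top");C=cloud(m,d)
cv2.imwrite("pics/t14.png",cv2.resize(p[150:290,60:310,::-1],(800,448)))
print("comb",rect(C,.08,.095,(.5,.62),(-.05,.05)),"gel",rect(C,.041,.053,(.52,.6),(-.033,.04)),"jar",rect(C,.045,.06,(.5,.62),(.09,.18)))
E
```

```text
comb (168, array([560.7,   2.7]), array([62.3, 10.8]), 90.0, np.float64(0.0869)) gel (627, array([560.3,   2.4]), array([63.1, 65.4]), 90.0, np.float64(0.0456)) jar (296, array([563.1, 133.1]), array([40.3, 41.3]), 48.5, np.float64(0.0523))
```

View pics/t14.png

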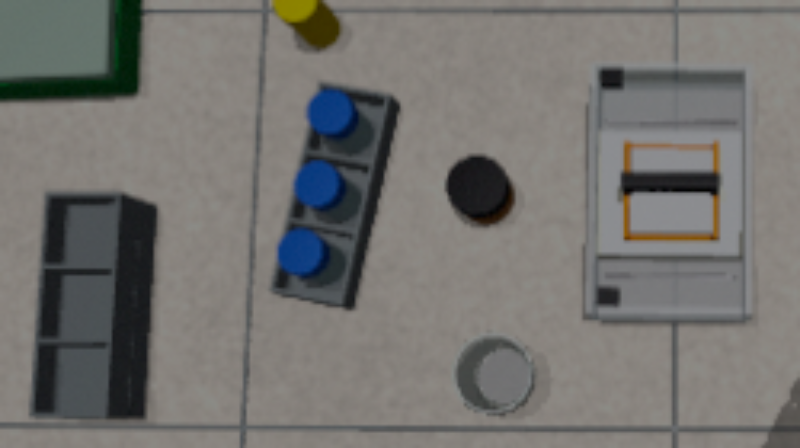

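The final top view shows everything in place, and the measurements are well inside tolerance. I hand the job in.

```bash
python3 - <<'E'
from station import arm
print(arm.job_done())
E
```

```text
the job is handed in; nothing more can be done
None
```

The gel bench is set up and I handed the job in at about 49.5 s of the 122 s allowed; no verdict was reported. I moved bottle_c into the middle bay, stacked the empty tray on the other one, set the gel on the deck and stood the jar in the gap.

These are my last checks, taken from the top camera:

| Item | Measured | Compared with |
|---|---|---|
| bottle_c | about 2–3 mm from the middle of the full tray, cap top at 75 mm | ±14 mm; 75 mm is the seated height |
| full tray | under 1 mm from its start | less than 30 mm |
| spare tray on stack | within 2 mm and 0.3° of the stack tray, rim at 64 mm | 64 mm expected when flat |
| gel tray | centre (0.560, 0.002) m, about 0° | tank centre (0.560, 0.003) m |
| jar | (0.563, 0.133) m, lid at 52 mm | more than 50 mm clear of both tank and full tray |

- **Stack tray:** I could not measure the lower tray directly once it was covered. The upper tray matching its original position suggests it did not move.
- **Camera difference:** The wrist and top cameras differed by up to about 3 mm in x, far less than any tolerance that mattered.
- **Failed checks:** None of the final checks failed. A few in-between depth fits came back empty because the arm was blocking the view, so I moved it away and repeated them.

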